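# Pedal bin stock check

## Robot

A 7-joint arm with a two-finger parallel gripper is mounted at the origin on the work surface. World frame = base frame: x ahead of the robot, y to its left, z up, the work surface at z = 0. Lengths are in m, angles in rad, forces in N, time in s.
With the tool pointing down it reaches from about 0.35 to 0.9 m from the base axis. Payload 7.2 kg.
Tool frame: the origin (TCP) lies at the very end of the fingers, on their centre line; the grasp point (between the pads) lies 19 mm behind it; x points along the fingers, y is the direction in which the jaws open and shut, and the axes are right-handed (so a half turn about x gives the same grasp; the last joint's range is limited). The gripper opens to 88 mm and grips with 3 to 60 N. Pads are 20 mm wide; open, the fingers measure 115 mm over their backs; the gripper's body (75 mm by 178 mm) begins 61 mm behind the grasp point.
Start: joints at [1.218, 0.411, -0.013, 1.596, 0.006, 1.134, -0.082], TCP at [0.176, -0.6, 0.223] pointing down, gripper open.
Joint ranges: [-2.95, 2.95], [-0.29, 1.99], [-1.47, 1.44], [0.14, 2.54], [-1.03, 4.17], [0.13, 1.85], [-2.86, 2.86]. Speed limits (rad/s): [2.39, 2.39, 3.01, 3.01, 3.14, 3.14, 3.14].

## Interface

Orientations are given as a 3x3 rotation matrix whose columns are the frame's x, y, z axes.
In Python, from cell import sensors, eyes, job gives the robot as it stands.
- The arm moves only by the tool drive_tool, never from a script. Its argument "rows" is a list that holds one entry, the list of rows, each a list of 4 numbers: the shift along the tool's x, y, z in mm, then the turn about the tool's x in rad. In form: [[[tx, ty, tz, yaw], ...]]. A call has exactly 5 rows; each row shifts and turns the commanded pose from where the row before left it, along the tool's axes as they then stand; what a row does not reach is not made up. A row lasts 1/8 s, in which the tool goes at most 62.5 mm and 10.7 degrees, less where a joint would pass 70% of its speed; a pose out of reach is approached as far as the arm can. A call is refused whole if a number of a shift passes 62.5 or a number of a turn 0.188, either way. A call with a gripper value outside its range is refused whole. "claw" is the opening, from 0 (shut) to 1 (fully open), set as the call begins (left out, the last holds). The fingers move at their own pace and stop on an object; "squeeze" is the grip in N (left out, the last holds). Time passes only in rows, so rows that do not move let the fingers close, or fill a call up. It gives the time, the measured TCP pose, the force and the opening at its end, in the units of the state.
- sensors.state(): the state, without advancing time (a new reading comes with each control period).
- eyes.camera(name): name is "scene" or "top"; returns a dict with "pixels" (400x640x3 uint8, blue, green, red), "K" (3x3 intrinsics, pixels), "world_from_camera" (4x4, takes a point from camera to world coordinates). Camera axes: x right, y down, z forward; pixel columns grow to the right and rows downward; lengths in m; the calibration is good to about 2 mm. A picture is of the moment at which its call begins. There is no depth.
- job.finish_job(): hands the job in, once; it reports no verdict.
The state is a dict: "t": time; "joints": joint angles; "qvel": joint speeds; "tau": joint torques, N m; "eef_pos": TCP position; "ee_rot": TCP orientation; "force": force on the tool from outside, world axes, zero at the start; "wrist_torque": the same for the moment, N m; "grip_width": opening from 0.0 (shut) to 1.0 (fully open).
Only numpy, scipy, OpenCV 4.12 (cv2) and the standard library are available. Lean on these libraries where they do the work, as an engineer would, in place of code of your own. Each camera call takes 0.05 s, during which the arm holds its last target. There are 200 camera calls.

## Task

The camera over the packing bench has to see how many fittings are left in the round steel bin. Press that bin's pedal down until its lid stands wide open, keep it open for about two seconds, then ease the pedal back up slowly so that the lid comes down without slamming and is shut. Leave the square bin next to it closed.

Things in the scene. Friction and masses are not known exactly. Their poses are not given: they have to be found in the camera images.
- drum_pedal: Pedal lever of the round bin (steel drum, 160 mm across, 140 high, fixed, with a flat round lid). It sticks out of the bin's foot and ends in a pad 44 mm long, 46 wide, rubber on top. Origin: the hinge, 60 mm from the bin's axis, 40 mm above the bench. -x points out from the bin, y along the hinge; x, y level at rest. The lever rises outwards 0.16 rad at rest and dips 0.16 rad when fully pressed.
- drum_pad (a point): The point to press: centre of the top of the round bin's pedal pad, 130 mm from the hinge, 107 mm clear of the bin's wall. 67 mm above the bench at rest, 25 mm at its hard stop; it moves almost straight down (under 3 mm sideways). A spring and the lid's weight resist: about 2 to 4 N at first, 4 to 7 N further down. Let go, it springs up at once.
- drum_lid (a joint): Opening angle of the round bin's lid, rad: 0 shut, about 1.2 with the pedal at its stop; hinged on the side away from the pedal. Linked to the pedal: 29 mrad per mm of pad travel, both ways. No damper: if the pedal is let go the lid slams, well over 3 rad/s. Raising the pad steadily over a second or more is gentle; closing faster than 3 rad/s is a slam.
- crate_lid (a joint): Opening angle of the square bin's lid, rad: 0 shut; to stay shut. The square bin is of the same steel, 160 x 170 mm, 140 high, with a flat rectangular lid and a pedal just like the round bin's; it stands to the left or right of the round bin, centres at least 320 mm apart. Seen from the robot the pedals point roughly towards it, turned up to 0.4 rad.

How it is judged:
On the way:
1. the round bin's lid is held wide open by pressing its pedal, for a second (value of joint drum_lid above 0.85 rad and contact force between the fingers and drum_pedal above 0.5 N), for 1 s.
At the end, for the whole second after the job is handed in: The lid of the round bin was held open by more than 0.85 rad (of 1.2) for one second with the fingers on its pedal; it is shut again and still (within 0.1 rad, under 0.1 rad/s) and the square bin's lid is shut (within 0.1 rad) (value of joint each of drum_lid, crate_lid below 0.1 rad and velocity of joint drum_lid below 0.1 rad/s); the robot touches nothing.
It fails at once if the round bin's lid slams (closes faster than 3 rad/s) (velocity of joint drum_lid below -3 rad/s).
It fails at once if the square bin is opened by more than 0.2 rad (value of joint crate_lid above 0.2 rad).
It also fails if it takes over 37 s, if anything falls off the work surface, if the arm or the gripper's body presses on something with over 40 N, if the wrist force passes 120 N, or if a joint passes its speed limit or range.

## Working session

There is one attempt and no reset: what is moved stays moved. The work goes in short steps, Python scripts to look and compute and a tool call to move; the robot and the scene stay as the last step left them, time stands still between calls to the robot, and variables do not carry over. Pictures are saved under pics/ and viewed, about 8 in all and at most 12, crops included, and the job is handed in when it is done.

Besides the shell and the picture viewer there is one more tool, called after "Request:" by a JSON object that holds its "api" and its "payload", one argument or row to a line. drive_tool: Moves the arm, as the interface text tells. Its arguments: {"type":"object","properties":{"rows":{"type":"array","items":{"type":"array","items":{"type":"array","items":{"type":"number"}}}},"claw":{"type":"number"},"squeeze":{"type":"number"}},"required":["rows"]}

```bash
mkdir -p pics
python3 - <<'E'
from cell import sensors, eyes
import cv2, numpy as np
s=sensors.state();print(s['t'],s['eef_pos'],np.round(s['ee_rot'],3).tolist(),s['force'])
for n in("top","scene"):
    c=eyes.camera(n);cv2.imwrite(f"pics/{n}1.png",c['pixels']);np.savez(f"{n}1.npz",**c)
    print(n,np.round(c['K'],1).tolist(),np.round(c['world_from_camera'],3).tolist())
E
```

```text
0.0 [ 0.17541778 -0.59935432  0.22180767] [[-0.001, 0.281, -0.96], [0.002, -0.96, -0.281], [-1.0, -0.002, 0.0]] [ 0.14216019  0.22436529 -0.34362806]
top [[495.1, 0.0, 323.2], [0.0, 495.1, 200.5], [0.0, 0.0, 1.0]] [[0.012, -0.994, 0.111, 0.449], [-1.0, -0.01, 0.011, -0.052], [-0.01, -0.111, -0.994, 1.551], [0.0, 0.0, 0.0, 1.0]]
scene [[371.0, 0.0, 317.0], [0.0, 371.0, 200.7], [0.0, 0.0, 1.0]] [[-0.561, 0.594, -0.577, 1.144], [0.828, 0.397, -0.396, 0.351], [-0.006, -0.7, -0.715, 0.821], [0.0, 0.0, 0.0, 1.0]]
```

View pics/top1.png

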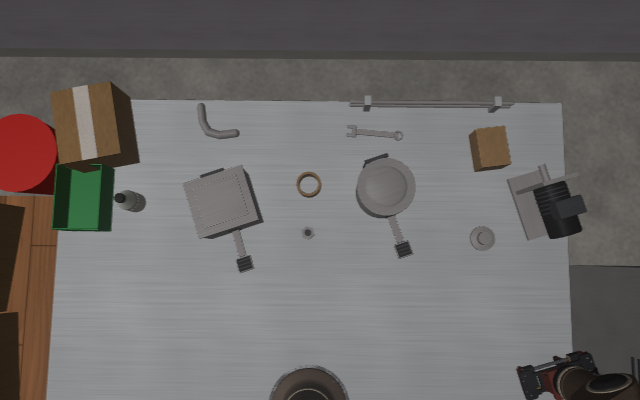

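View pics/scene1.png

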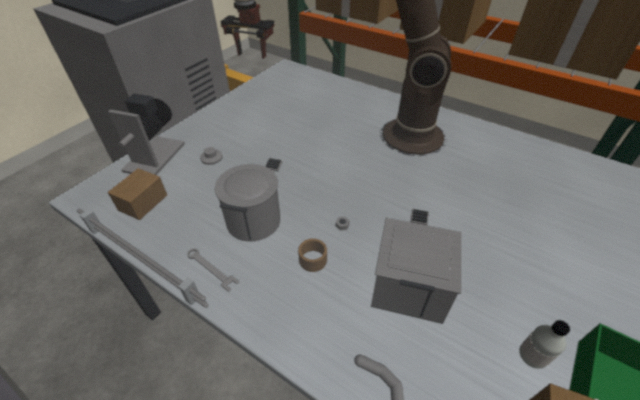

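The top view shows the round bin at (386,187) with its dark pad at (403,250). The square bin is at (222,202) with its pad at (244,264). In the scene view the round bin's pad is at about (273,163).

```bash
cat > h.py <<'E'
import numpy as np, cv2
def ray(c,u,v):
    M=c['world_from_camera'];d=M[:3,:3]@np.linalg.inv(c['K'])@[u,v,1];return M[:3,3],d
def plane(c,u,v,z):
    o,d=ray(c,u,v);return o+d*(z-o[2])/d[2]
def dark(c,x0,y0,x1,y1,th):
    g=cv2.cvtColor(c['pixels'][y0:y1,x0:x1],cv2.COLOR_BGR2GRAY)
    n,l,s,ce=cv2.connectedComponentsWithStats(cv2.morphologyEx((g<th).astype('u1'),cv2.MORPH_CLOSE,np.ones((3,3))))
    i=1+np.argmax(s[1:,4]);return ce[i]+[x0,y0],s[i],g
E
python3 - <<'E'
from h import *
t=dict(np.load('top1.npz'));s=dict(np.load('scene1.npz'))
for n,c,b in(("drum top",t,(390,236,418,264)),("crate top",t,(230,252,260,278)),("drum scene",s,(262,154,286,174))):
    p,st,g=dark(c,*b,90);print(n,p,st,g.min(),plane(c,*p,.067))
    if n=="drum top":P=p
    if n=="drum scene":S=p
o1,d1=ray(t,*P);o2,d2=ray(s,*S)
k=np.linalg.lstsq(np.c_[d1,-d2],o2-o1,rcond=None)[0];print("tri",o1+k[0]*d1,o2+k[1]*d2)
g=cv2.GaussianBlur(cv2.cvtColor(t['pixels'],cv2.COLOR_BGR2GRAY),(3,3),0)
c=cv2.HoughCircles(g[150:226,345:425],cv2.HOUGH_GRADIENT,1,50,param1=80,param2=12,minRadius=24,maxRadius=34);print(c)
u,v,r=c[0,0]+[345,150,0];C=plane(t,u,v,.14);print("axis",C,"r",np.linalg.norm(plane(t,u+r,v,.14)-C))
pt=plane(t,*P,.067);w=C-pt;print("dist",np.hypot(*w[:2]),"ang",np.arctan2(w[1],w[0]),"reach",np.hypot(*pt[:2]))
E
```

```text
drum top [403.08333333 248.38235294] [  5   4  17  18 204] 42 [ 0.4742152  -0.27535045  0.067     ]
crate top [244.25641026 263.09230769] [  7   3  16  17 195] 42 [0.42521708 0.19731168 0.067     ]
drum scene [272.99186992 163.7804878 ] [  4   5  15  12 123] 50 [ 0.47730878 -0.2740916   0.067     ]
tri [ 0.47426514 -0.2757992   0.06401903] [ 0.47477104 -0.27647103  0.06412865]
[[[40.5 38.5 31. ]]]
axis [ 0.6436636  -0.21503212  0.14      ] r 0.08888227494115919
dist 0.179864006877699 ang 0.34198222394364647 reach 0.5483593044153824
```

Both views agree on the pad, (0.474, -0.275) at z≈0.065. It is 180 mm from the bin axis, against the expected 188, and the lid radius also fits. The jaw axis is already about perpendicular to the lever, so I'll close the gripper and move over the pad.

Request:
{"api": "drive_tool", "payload": {
  "rows": [
    [[0,-22,-37,0],[0,-23,-38,0],[0,-23,-38,0],[0,-23,-38,0],[0,-23,-38,0]]
  ],
  "claw": 0
}}

```text
t: 0.72
eef_pos: [0.3257, -0.436, 0.2224]
ee_rot: [[-0.0, 0.281, -0.96], [0.0, -0.96, -0.281], [-1.0, -0.0, 0.0]]
force: [0.4, 0.2, -0.4]
grip_width: 0.473
```

Request:
{"api": "drive_tool", "payload": {
  "rows": [
    [[10,-23,-38,0],[10,-23,-38,0],[20,-23,-38,0],[20,-22,-37,0],[20,-22,-37,0]]
  ]
}}

```text
t: 1.35
eef_pos: [0.4742, -0.275, 0.1418]
ee_rot: [[-0.0, 0.281, -0.96], [0.0, -0.96, -0.281], [-1.0, -0.0, 0.0]]
force: [1.0, -0.4, 0.5]
grip_width: 0.003
```

Run:
```python
from h import *
from cell import sensors, eyes
s=sensors.state();print(s['t'],s['eef_pos'],np.round(s['ee_rot'],3).tolist(),s['force'],s['grip_width'])
R=np.array(s['ee_rot']);print("to pad, tool mm",R.T@(np.array([.473,-.276,.067])-s['eef_pos'])*1000)
c=eyes.camera("scene");cv2.imwrite("pics/scene2.png",cv2.resize(c['pixels'][60:260,160:480],None,fx=2.5,fy=2.5))
```

```text
1.35 [ 0.47424864 -0.27496242  0.14184906] [[-0.0, 0.281, -0.96], [0.0, -0.96, -0.281], [-1.0, -0.0, 0.0]] [ 0.95230773 -0.41391498  0.47764954] 0.0032370319373071195
to pad, tool mm [74.84929453  0.65458601  1.4738009 ]
```

View pics/scene2.png

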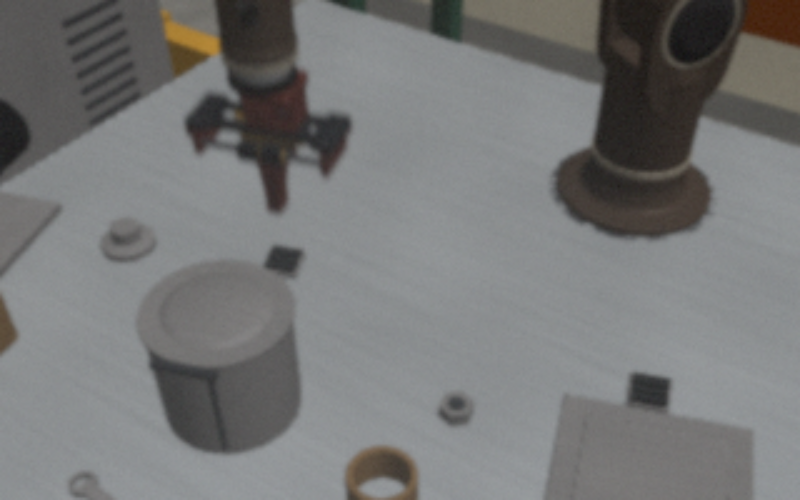

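The closed fingertips, at (276,208) in the crop, stand right above the drum pad at (285,260). I'll go down to contact and then press gently.

Request:
{"api": "drive_tool", "payload": {
  "rows": [
    [[20,0,1,0],[20,0,1,0],[15,0,0,0],[8,0,0,0],[4,0,0,0]]
  ]
}}

```text
t: 2.02
eef_pos: [0.4717, -0.2767, 0.0754]
ee_rot: [[-0.0, 0.281, -0.96], [0.0, -0.96, -0.281], [-1.0, -0.0, 0.0]]
force: [-0.2, -1.0, -0.0]
grip_width: 0.01
```

Request:
{"api": "drive_tool", "payload": {
  "rows": [
    [[4,0,0,0],[4,0,0,0],[4,0,0,0],[4,0,0,0],[4,0,0,0]]
  ]
}}

```text
t: 2.65
eef_pos: [0.4712, -0.2772, 0.0559]
ee_rot: [[-0.001, 0.28, -0.96], [-0.001, -0.96, -0.28], [-1.0, 0.001, 0.001]]
force: [-3.8, -0.7, 5.4]
grip_width: 0.0
```

Request:
{"api": "drive_tool", "payload": {
  "rows": [
    [[5,0,0,0],[5,0,0,0],[5,0,0,0],[5,0,0,0],[5,0,0,0]]
  ]
}}

```text
t: 3.28
eef_pos: [0.4711, -0.2773, 0.0309]
ee_rot: [[-0.001, 0.28, -0.96], [-0.001, -0.96, -0.28], [-1.0, 0.001, 0.001]]
force: [-3.5, -0.6, 6.2]
grip_width: 0.004
```

Run:
```python
from h import *
from cell import sensors, eyes
s=sensors.state();print(s['t'],s['eef_pos'],s['force'])
c=eyes.camera("scene");cv2.imwrite("pics/scene3.png",cv2.resize(c['pixels'][60:260,160:480],None,fx=2.5,fy=2.5))
```

```text
3.275 [ 0.47113506 -0.27734705  0.03092521] [-3.54530032 -0.55267201  6.17748567]
```

View pics/scene3.png

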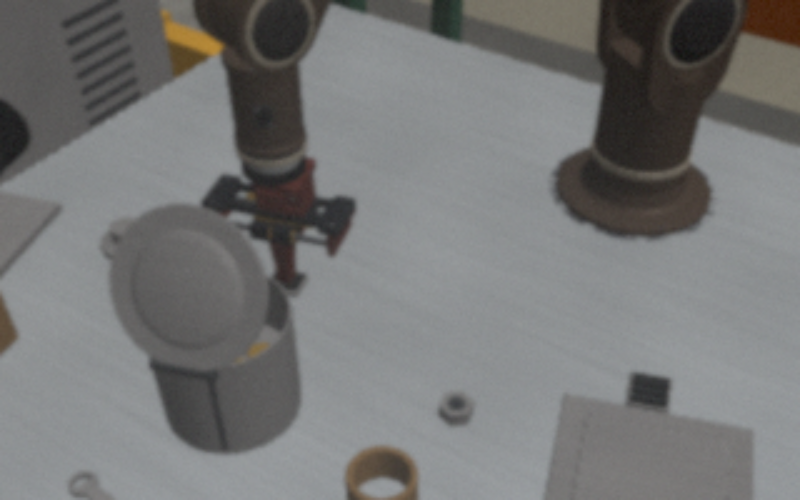

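The lid stands wide open, with its disc raised at (190,285) and the contents visible. The square bin is still closed. I'll press 2 mm more and hold about 2 s.

Request:
{"api": "drive_tool", "payload": {
  "rows": [
    [[1,0,0,0],[1,0,0,0],[0,0,0,0],[0,0,0,0],[0,0,0,0]]
  ]
}}

```text
t: 3.95
eef_pos: [0.4713, -0.2773, 0.0291]
ee_rot: [[-0.0, 0.28, -0.96], [-0.001, -0.96, -0.28], [-1.0, 0.001, 0.001]]
force: [-2.8, -2.0, 6.6]
grip_width: 0.006
```

Request:
{"api": "drive_tool", "payload": {
  "rows": [
    [[0,0,0,0],[0,0,0,0],[0,0,0,0],[0,0,0,0],[0,0,0,0]]
  ]
}}

```text
t: 4.58
eef_pos: [0.4713, -0.2773, 0.0291]
ee_rot: [[-0.0, 0.28, -0.96], [-0.001, -0.96, -0.28], [-1.0, 0.001, 0.001]]
force: [-2.3, -1.0, 5.3]
grip_width: 0.007
```

Request:
{"api": "drive_tool", "payload": {
  "rows": [
    [[0,0,0,0],[0,0,0,0],[0,0,0,0],[0,0,0,0],[0,0,0,0]]
  ]
}}

```text
t: 5.2
eef_pos: [0.4713, -0.2772, 0.0291]
ee_rot: [[-0.0, 0.28, -0.96], [-0.001, -0.96, -0.28], [-1.0, 0.001, 0.001]]
force: [-3.4, -0.5, 5.4]
grip_width: 0.002
```

Request:
{"api": "drive_tool", "payload": {
  "rows": [
    [[0,0,0,0],[0,0,0,0],[0,0,0,0],[0,0,0,0],[0,0,0,0]]
  ]
}}

```text
t: 5.82
eef_pos: [0.4713, -0.2773, 0.0291]
ee_rot: [[-0.0, 0.28, -0.96], [-0.001, -0.96, -0.28], [-1.0, 0.001, 0.001]]
force: [-1.8, -0.7, 5.4]
grip_width: 0.006
```

Now I'll ease it up at 2 mm per row, which is 16 mm/s or about 0.46 rad/s of lid.

Request:
{"api": "drive_tool", "payload": {
  "rows": [
    [[-2,0,0,0],[-2,0,0,0],[-2,0,0,0],[-2,0,0,0],[-2,0,0,0]]
  ]
}}

```text
t: 6.45
eef_pos: [0.471, -0.2773, 0.039]
ee_rot: [[-0.001, 0.28, -0.96], [-0.001, -0.96, -0.28], [-1.0, 0.0, 0.001]]
force: [-4.4, -1.9, 6.2]
grip_width: 0.006
```

Request:
{"api": "drive_tool", "payload": {
  "rows": [
    [[-2,0,0,0],[-2,0,0,0],[-2,0,0,0],[-2,0,0,0],[-2,0,0,0]]
  ]
}}

```text
t: 7.08
eef_pos: [0.4713, -0.2772, 0.0491]
ee_rot: [[-0.0, 0.28, -0.96], [-0.001, -0.96, -0.28], [-1.0, 0.001, 0.001]]
force: [-2.8, -2.1, 4.9]
grip_width: 0.004
```

Request:
{"api": "drive_tool", "payload": {
  "rows": [
    [[-2,0,0,0],[-2,0,0,0],[-2,0,0,0],[-2,0,0,0],[-2,0,0,0]]
  ]
}}

```text
t: 7.7
eef_pos: [0.4722, -0.2768, 0.059]
ee_rot: [[0.001, 0.281, -0.96], [-0.0, -0.96, -0.281], [-1.0, 0.001, -0.001]]
force: [-0.8, -2.9, 3.8]
grip_width: 0.005
```

Request:
{"api": "drive_tool", "payload": {
  "rows": [
    [[-2,0,0,0],[-2,0,0,0],[-2,0,0,0],[-2,0,0,0],[-2,0,0,0]]
  ]
}}

```text
t: 8.32
eef_pos: [0.472, -0.276, 0.0687]
ee_rot: [[0.0, 0.282, -0.96], [0.001, -0.96, -0.282], [-1.0, -0.0, -0.0]]
force: [1.8, -0.4, 1.8]
grip_width: 0.005
```

Request:
{"api": "drive_tool", "payload": {
  "rows": [
    [[-2,0,0,0],[-2,0,0,0],[-2,0,0,0],[-2,0,0,0],[-2,0,0,0]]
  ]
}}

```text
t: 8.95
eef_pos: [0.4716, -0.2766, 0.0787]
ee_rot: [[-0.0, 0.281, -0.96], [0.0, -0.96, -0.281], [-1.0, -0.0, 0.0]]
force: [1.1, 0.1, 0.9]
grip_width: 0.005
```

Request:
{"api": "drive_tool", "payload": {
  "rows": [
    [[-10,0,0,0],[-15,0,0,0],[-15,0,0,0],[-15,0,0,0],[-5,0,0,0]]
  ]
}}

```text
t: 9.57
eef_pos: [0.4723, -0.277, 0.1402]
ee_rot: [[0.002, 0.281, -0.96], [-0.001, -0.96, -0.281], [-1.0, 0.002, -0.002]]
force: [-0.3, 0.3, 0.2]
grip_width: 0.006
```

Request:
{"api": "drive_tool", "payload": {
  "rows": [
    [[0,0,0,0],[0,0,0,0],[0,0,0,0],[0,0,0,0],[0,0,0,0]]
  ]
}}

```text
t: 10.2
eef_pos: [0.4716, -0.2765, 0.1384]
ee_rot: [[-0.0, 0.281, -0.96], [0.0, -0.96, -0.281], [-1.0, -0.0, 0.0]]
force: [0.5, -0.5, 0.4]
grip_width: 0.003
```

Run:
```python
from h import *
from cell import sensors, eyes
s=sensors.state();print(s['t'],s['eef_pos'],s['force'])
c=eyes.camera("scene");cv2.imwrite("pics/scene4.png",cv2.resize(c['pixels'][60:260,160:480],None,fx=2.5,fy=2.5))
o=np.load('scene1.npz')['pixels']
print("lid area mean diff vs start",np.abs(c['pixels'].astype(int)-o)[170:240,215:275].mean(),"crate",np.abs(c['pixels'].astype(int)-o)[205:310,370:465].mean())
```

```text
10.2 [ 0.47162489 -0.27654171  0.13841693] [ 0.54437255 -0.51058356  0.38830753]
lid area mean diff vs start 3.2434126984126985 crate 3.5046616541353384
```

View pics/scene4.png

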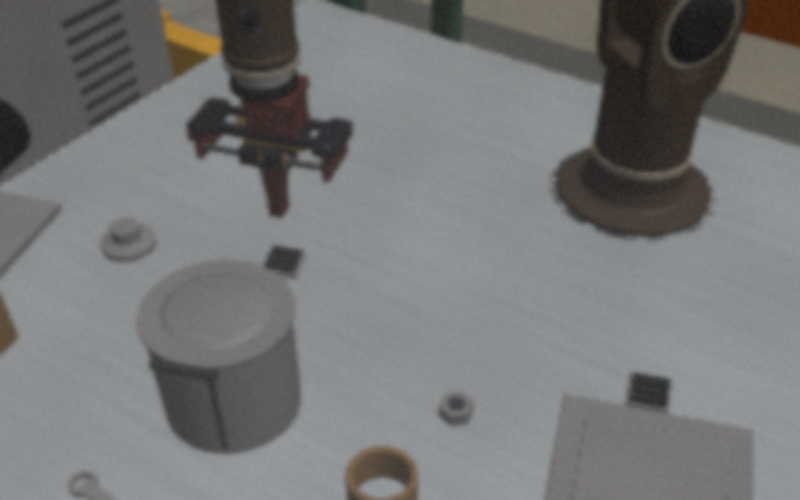

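The lid is shut at (217,310), the pad is back up at (285,260), the fingers are clear of everything, and the square bin is unchanged.

```bash
python3 -c "
from cell import job
print(job.finish_job())"
```

```text
the job is handed in; nothing more can be done
None
```

I opened the round bin's lid by pressing its pedal, held it wide open for over two seconds, then eased it shut and handed the job in. No verdict was reported.

- **Press and hold:** I pressed the pad down with the closed fingers to about 29 mm above the bench. From the pad travel that is about 1.1 rad of lid. It stayed there for roughly 2.5 s at 5–6 N.
- **Closing:** I raised the pad at 16 mm/s, which is about 0.46 rad/s at the lid and well under the slam limit. The fingers then lifted clear to z = 0.138 m.
- **Last checks:** The final picture shows the round lid shut, the pad back up and the square bin closed. Both bins match the start picture to within image noise. The remaining tool force is under 1 N, which is sensor noise, at t = 10.2 s.
- **One disagreement:** The pad measured 180 mm from the bin's axis against about 188 mm expected. The two cameras agreed with each other on where the pad was, so I used that position.

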